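# Put the polished specimens back in their own dishes

## Task

After polishing, the three black specimen mounts were put back in the wrong dishes. Put each one upright in the middle of the dish of its own shape: the round mount in the round dish, the square mount in the square tray, and the long mount lengthwise in the long tray. Stand one of them on the free cork pad on the way, set every mount down rather than dropping it, never put one on the gritty bare bench or let it topple, and leave the bottle and the metal holder disc alone.

Things in the scene. Friction and masses are not known exactly. Their poses are not given: they have to be found in the camera images.
- round_mount_c (a point): Round mount: upright cylinder, 46 mm in diameter, 44 mm tall, about 0.1 kg, black resin with a bright metal sample in its upper face; stands upright in one of the dishes at the start. This point is its centre, 22 mm above its underside; z is up.
- square_mount_c (a point): Square mount: block 46 mm by 46 mm, 44 mm tall, about 0.1 kg, black resin with a bright metal sample in its upper face; stands upright in one of the dishes at the start. This point is its centre, 22 mm above its underside; z is up, x and y are square to its side faces.
- bar_mount_c (a point): Long mount: block 70 mm long (its x axis) by 28 mm wide (its y axis), 44 mm tall, about 0.1 kg, black resin with a bright metal sample in its upper face; stands upright in one of the dishes at the start. This point is its centre, 22 mm above its underside; z is up.
- round_dish: Round dish, inside 100 mm in diameter, outside 108 mm. White, fixed to the bench. Floor 8 mm above the bench, rim 4 mm thick and 11 mm above the bench (3 mm above the floor). Origin at the centre of its underside, at bench height.
- square_tray: Square tray, inside 98 mm by 98 mm, outside 106 mm. White, fixed to the bench. Floor 8 mm above the bench, rim 4 mm thick and 11 mm above the bench (3 mm above the floor). Origin at the centre of its underside, at bench height; x and y are square to its sides.
- long_tray: Long (oblong) tray, inside 130 mm (its x axis) by 78 mm (its y axis), outside 138 mm by 86 mm. White, fixed to the bench. Floor 8 mm above the bench, rim 4 mm thick and 11 mm above the bench (3 mm above the floor). Origin at the centre of its underside, at bench height.
- pad: Free spot: flat brown cork pad, a disc 90 mm in diameter and 8 mm thick, no rim, fixed to the bench and empty at the start. Origin at the centre of its underside, at bench height.
- bottle: White bottle of polishing suspension, 60 mm in diameter and 150 mm tall, standing loose at the right-hand side (-y) of the dishes. Origin at the centre of its underside. To be left alone.
- holder: Metal specimen-holder disc, 124 mm in diameter and 8 mm thick, with six dark round pockets and a central shank 43 mm high, lying loose at the left-hand side (+y) of the dishes. Origin at the centre of its underside. To be left alone.
Things that resemble listed ones, but are neither listed nor needed, are in the scene too. What is shaped like the part that bears square_mount_c but blue or green is not meant. What is shaped like the part that bears bar_mount_c but purple is not meant.

How it is judged:
By the outcome, as a careful person would: the job done as asked, in the order asked, and still so for the second after the job is handed in, with the robot touching nothing.
It also fails if it takes over 102 s, if anything falls off the work surface, if the arm or the gripper's body presses on something with over 40 N, if the wrist force passes 120 N, or if a joint passes its speed limit or range.

## Robot

A 7-joint arm with a two-finger parallel gripper is mounted at the origin on the work surface. World frame = base frame: x ahead of the robot, y to its left, z up, the work surface at z = 0. Lengths are in mm, angles in rad, forces in N, time in s.
With the tool pointing down it reaches from about 400 to 875 mm from the base axis. Payload 4.4 kg.
Tool frame: the origin (TCP) lies where the fingers leave the gripper's body, on its centre line; the fingertips stand 73 mm ahead of it and the grasp point (between the pads) lies 54 mm ahead of it; z points along the fingers, y is the line along which they close (so a half turn about z gives the same grasp; the last joint's range is limited). The gripper opens to 85 mm and grips with 20 to 120 N. Pads are 22 mm wide; open, the fingers measure 114 mm over their backs; the gripper's body (76 mm by 85 mm) begins 54 mm behind the grasp point. The pads swing forward as they close: fully open they stand 13 mm farther back than shut.
Start: joints at [1.213, 0.628, 0.038, 1.517, -0.027, 0.996, -0.02], TCP at [187.015, -622.529, 303.913] pointing down, gripper open.
Joint ranges: [-3.06, 3.06], [-0.37, 2.12], [-1.25, 1.32], [0.18, 2.47], [-1.1, 4.24], [0.23, 1.98], [-2.94, 2.94]. Speed limits (rad/s): [2.57, 2.57, 3.14, 3.14, 3.14, 3.14, 3.14].

## Interface

Orientations are given as [roll, pitch, yaw] about the fixed x, y, z axes, in that order (R = Rz(yaw) Ry(pitch) Rx(roll)).
In Python, from cell import ctrl gives the robot as it stands.
- The arm moves only by the tool send_rows, never from a script. Its argument "rows" is a list that holds one entry, the list of rows, each a list of 6 numbers: the shift along the tool's x, y, z in cm, then the turn, a rotation vector about the tool's x, y, z in rad. In form: [[[tx, ty, tz, wx, wy, wz], ...]]. A call has 1 to 10 rows; each row is the pose to reach, as a shift and turn from the pose commanded when the call began, along the tool's axes at that moment; what a row does not reach only later rows make up. A row lasts 1/10 s, in which the tool goes at most 50 mm and 8.59 degrees, less where a joint would pass 70% of its speed; a pose out of reach is approached as far as the arm can. A call with a gripper value outside its range is refused whole. "grip" is the closure in counts, from 0 (fully open) to 255 (shut), set as the call begins (left out, the last holds). The fingers move at their own pace and stop on an object; the grip force is fixed at half the most. Time passes only in rows, so rows that repeat a pose let the fingers close. It gives the time, the measured TCP pose, the force, the opening and the grip force at its end, in the units of the state.
- ctrl.read_state(): the state, without advancing time (a new reading comes with each control period).
- ctrl.get_image(name): name is "scene" or "top"; returns a dict with "pixels" (400x640x3 uint8, red, green, blue), "fx", "fy", "cx", "cy" (pixels), "extrinsics" (4x4, takes a point from camera to world coordinates). Camera axes: x right, y up, looking along -z (the intrinsics and any distortion apply to the point x, -y, -z); pixel columns grow to the right and rows downward; lengths in mm; the calibration is good to about 2 mm. A picture is of the moment at which its call begins. There is no depth.
- ctrl.finish_job(): hands the job in; it is judged then, once.
The state is a dict: "clock": time; "qpos": joint angles; "qd": joint speeds; "tau": joint torques, N m; "eef_pos": TCP position; "tool_rot": TCP orientation; "force": force on the tool from outside, world axes, zero at the start; "torque": the same for the moment, N m; "width": finger opening in mm; "gripper_force": force on a finger pad.
Only numpy, scipy, OpenCV 4.12 (cv2) and the standard library are available. Lean on these libraries where they do the work, as an engineer would, in place of code of your own. Each camera call takes 0.05 s, during which the arm holds its last target. There are 200 camera calls.

## Working session

There is one attempt and no reset: what is moved stays moved. The work goes in short steps, Python scripts to look and compute and a tool call to move; the robot and the scene stay as the last step left them, time stands still between calls to the robot, and variables do not carry over. Pictures are saved under pics/ and viewed, at most 14 in all, crops included, and the job is handed in when it is done.

Besides the shell and the picture viewer there is one more tool, called after ">>>" by a JSON object that holds its "op" and its "data". send_rows: Moves the arm, as the interface text tells. Its arguments: {"type":"object","properties":{"rows":{"type":"array","items":{"type":"array","items":{"type":"array","items":{"type":"number"}}}},"grip":{"type":"number"}},"required":["rows"]}

```bash
mkdir -p pics; ls; python3 - <<'E'
from cell import ctrl
import cv2,numpy as np
for n in("top","scene"):
    d=ctrl.get_image(n); cv2.imwrite(f"pics/{n}0.png",d["pixels"][:,:,::-1])
    print(n,[d[k] for k in("fx","fy","cx","cy")],np.round(d["extrinsics"],4).tolist(),[k for k in d])
s=ctrl.read_state();print(s)
E
```

```text
pics
top [492.89272484320793, 492.89272484320793, 325.13202153540163, 191.47578998281074] [[0.0264, 0.9975, -0.0655, 406.6424], [-0.9996, 0.027, 0.0094, 15.1513], [0.0111, 0.0652, 0.9978, 1553.2531], [0.0, 0.0, 0.0, 1.0]] ['pixels', 'fx', 'fy', 'cx', 'cy', 'extrinsics']
scene [435.2162022839067, 435.2162022839067, 316.7362516869667, 201.98629006807826] [[-0.6107, -0.575, 0.5445, 1195.4773], [0.7919, -0.4455, 0.4177, 520.2582], [0.0024, 0.6862, 0.7274, 939.3587], [0.0, 0.0, 0.0, 1.0]] ['pixels', 'fx', 'fy', 'cx', 'cy', 'extrinsics']
{'clock': 0.1, 'qpos': array([ 1.21320945,  0.62925897,  0.03843194,  1.51828255, -0.02700753,
        0.99632793, -0.02001817]), 'qd': array([ 0.00029017, -0.00092247,  0.00066273, -0.00270056, -0.00053992,
        0.00126928,  0.00043462]), 'tau': array([ 3.87301377e-03, -5.64533687e+01,  1.23159718e+00, -1.93972260e+01,
        1.15711440e-02,  5.42954192e-03, -4.08138487e-05]), 'eef_pos': array([ 186.89011924, -622.08162362,  303.07260245]), 'tool_rot': array([-3.13983326e+00,  4.88315965e-06,  2.91774652e-01]), 'force': array([-0.30715833, -0.59112656,  0.41506957]), 'torque': array([ 0.01774974, -0.01387304,  0.02877032]), 'gripper_force': 0.0, 'width': 85.23230471437549}
```

View pics/top0.png

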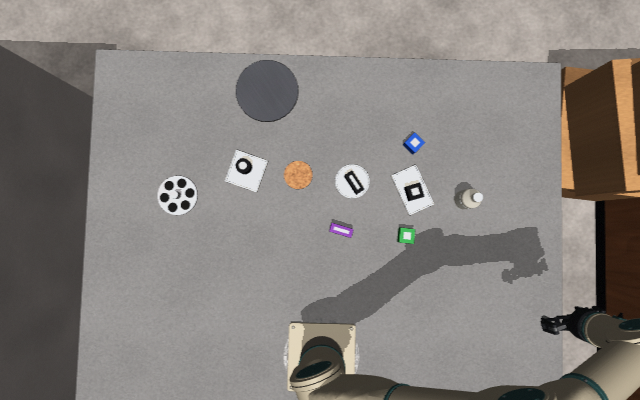

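View pics/scene0.png

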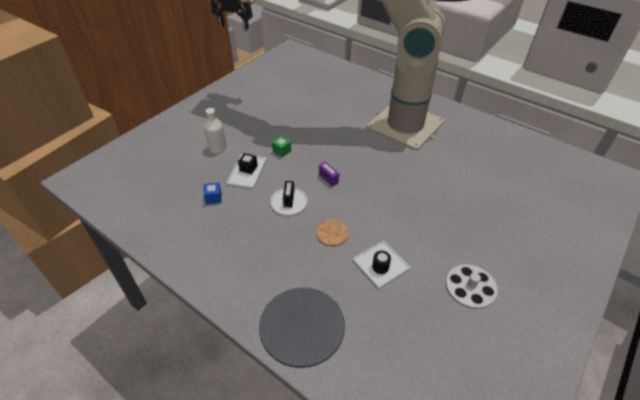

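```bash
cat > h.py <<'E'
from cell import ctrl
import cv2,numpy as np
from scipy.optimize import minimize
def proj(d,P):
    E=d["extrinsics"];p=(np.asarray(P,float)-E[:3,3])@E[:3,:3]
    return np.c_[d["cx"]+d["fx"]*p[:,0]/-p[:,2], d["cy"]-d["fy"]*p[:,1]/-p[:,2]]
def back(d,uv,z):
    E=d["extrinsics"];r=E[:3,:3]@[(uv[0]-d["cx"])/d["fx"],-(uv[1]-d["cy"])/d["fy"],-1]
    return E[:3,3]+r*(z-E[2,3])/r[2]
def outline(kind,a,b):
    if kind=="c": t=np.linspace(0,2*np.pi,48,endpoint=False); return np.c_[np.cos(t),np.sin(t)]*a/2
    return np.array([[1,1],[-1,1],[-1,-1],[1,-1]])*[a/2,b/2]
def prism(q,o,z0,z1):
    c,s=np.cos(q[2]),np.sin(q[2]);p=o@np.array([[c,s],[-s,c]])+q[:2]
    return np.r_[np.c_[p,np.full(len(p),z0)],np.c_[p,np.full(len(p),z1)]]
K=10
def fit(d,seed,R,kind,a,b,z0,z1,test,yaws,pic=None):
    """seed: pixel; R: half window; test: fn(crop rgb)->mask. Fits convex silhouette of a prism."""
    u0,v0=int(seed[0])-R,int(seed[1])-R
    im=cv2.resize(d["pixels"][v0:v0+2*R,u0:u0+2*R],None,fx=K,fy=K,interpolation=cv2.INTER_CUBIC)
    m=test(im.astype(int)).astype(np.uint8)
    n,l,st,_=cv2.connectedComponentsWithStats(m)
    m=(l==1+np.argmax(st[1:,4])).astype(np.uint8)
    hull=cv2.convexHull(cv2.findNonZero(m)); H=np.zeros_like(m);cv2.fillConvexPoly(H,hull,1)
    o=outline(kind,a,b)
    def pts(q): return cv2.convexHull((((proj(d,prism(q,o,z0,z1))-[u0,v0]+.5)*K)-.5).astype(np.float32))
    def cost(q):
        M=np.zeros_like(m);cv2.fillConvexPoly(M,np.round(pts(q)*16).astype(np.int32),1,shift=4)
        return 1-(M&H).sum()/(M|H).sum()
    mm=cv2.moments(hull);c=back(d,(mm["m10"]/mm["m00"]/K+u0,mm["m01"]/mm["m00"]/K+v0),(z0+z1)/2)
    best=None
    for y in yaws:
        S=np.array([[c[0],c[1],y]]*4)+np.r_[np.zeros((1,3)),np.diag([5,5,.2])]
        r=minimize(cost,S[0],method="Nelder-Mead",options=dict(initial_simplex=S,xatol=.02,fatol=1e-5))
        if best is None or r.fun<best.fun: best=r
    if pic is not None:
        cv2.polylines(im,[np.round(pts(best.x)).astype(int)],True,(255,0,0),1);cv2.polylines(im,[hull],True,(0,0,255),1);pic.append(im)
    return np.r_[best.x,best.fun]
black=lambda i:i.max(2)<75
white=lambda i:(i.min(2)>175)
cork=lambda i:(i[...,0]-i[...,2]>40)
Y=np.arange(0,np.pi,np.pi/8)
E
cat > m.py <<'E'
from h import *
seeds=dict(top=dict(st=(246,171),lt=(413,190),rd=(352,181),pad=(298,175),rm=(244,166),sm=(414,191),bm=(354,182)),
 scene=dict(st=(381,264),lt=(247,170),rd=(289,201),pad=(333,233),rm=(381,262),sm=(248,163),bm=(289,194)))
spec=dict(st=("r",106,106,0,11,white,Y[:4]),lt=("r",138,86,0,11,white,Y),rd=("c",108,0,0,11,white,[0]),pad=("c",90,0,0,8,cork,[0]),
 rm=("c",46,0,8,52,black,[0]),sm=("r",46,46,8,52,black,Y[:4]),bm=("r",70,28,8,52,black,Y))
for n in("top","scene"):
    d=ctrl.get_image(n);pic=[]
    for k,(kind,a,b,z0,z1,t,y) in spec.items():
        R=30 if k in("st","lt","rd","pad") else 18
        print(n,k,np.round(fit(d,seeds[n][k],R,kind,a,b,z0,z1,t,y,pic),3))
    p=[cv2.resize(i,(200,200)) for i in pic]+[np.zeros((200,200,3),np.uint8)]
    cv2.imwrite(f"pics/{n}1.png",np.vstack([np.hstack(p[:4]),np.hstack(p[4:])])[:,:,::-1])
E
python3 m.py
```

```text
top st [5.67219e+02 2.52620e+02 1.25300e+00 1.90000e-02]
top lt [ 5.21903e+02 -2.74435e+02  4.47000e-01  1.40000e-02]
top rd [ 5.43615e+02 -8.29730e+01  1.02000e-01  1.80000e-02]
top pad [5.59518e+02 8.84630e+01 3.00000e-03 1.60000e-02]
top rm [ 5.78713e+02  2.55576e+02 -3.00000e-03  1.25000e-01]
top sm [ 5.14165e+02 -2.73467e+02  1.89000e+00  9.40000e-02]
top bm [ 5.37768e+02 -8.65900e+01  6.21000e-01  8.30000e-02]
scene st [ 5.61549e+02  2.47475e+02 -3.25000e-01  1.83000e-01]
scene lt [ 5.16018e+02 -2.79056e+02  3.68800e+00  3.52000e-01]
scene rd [ 5.37134e+02 -9.07360e+01  2.25000e-01  2.22000e-01]
scene pad [5.59512e+02 8.61350e+01 5.50000e-02 4.70000e-02]
scene rm [5.79417e+02 2.52563e+02 1.84000e-01 1.94000e-01]
scene sm [ 5.14714e+02 -2.76281e+02  5.91000e-01  1.43000e-01]
scene bm [ 5.36742e+02 -8.98030e+01  3.81200e+00  1.69000e-01]
```

View pics/top1.png

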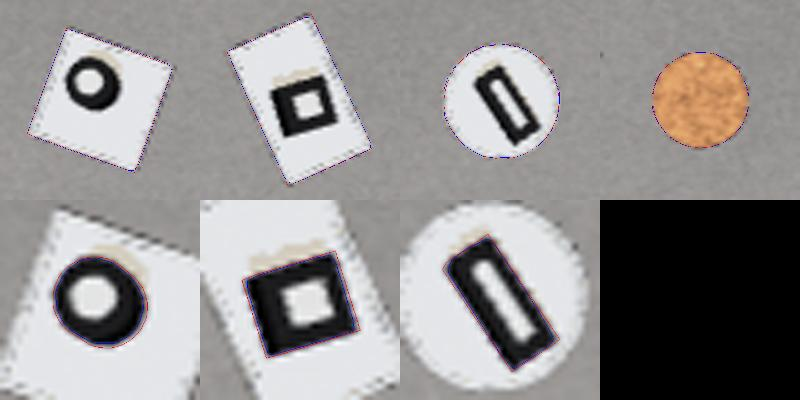

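View pics/scene1.png

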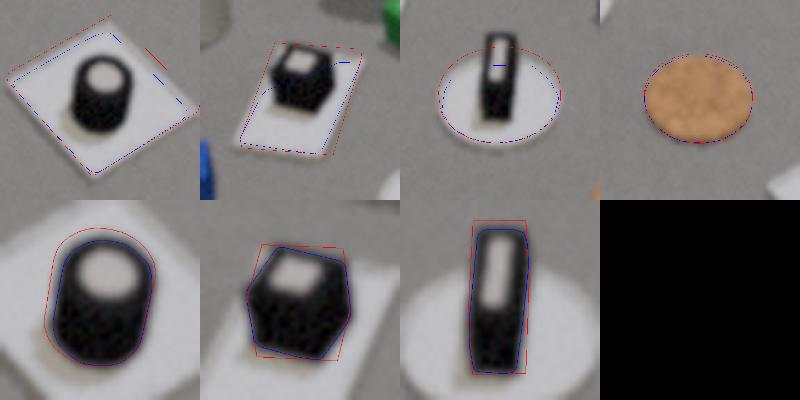

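The top view shows the round mount in the square tray at (244,166), the square one in the long tray at (414,191), the bar in the round dish at (354,182), and the pad at (298,175). The tray fits are tight. The mount silhouettes came out slightly small and the scene-view white threshold was too strict, so I'll refit with mid thresholds.

```bash
sed -i 's/max(2)<75/max(2)<118/; s/white=.*/white=None/' h.py
python3 - <<'E'
s=open('m.py').read()
s=s.replace('    for k,(','    white=(lambda i:i.min(2)>190) if n=="top" else (lambda i:(i.min(2)>155))\n    for k,(',1).replace('np.round(fit(','np.round(fit(').replace(',t,y,pic)',',t or white,y,pic)')
s=s.replace('black,','(lambda i:i.max(2)<(118 if n=="top" else 85)),')
open('m.py','w').write(s)
E
cat > go.py <<'E'
# usage: go.py x y z yaw : shift (cm) and turn from measured pose, in tool axes
import sys
from h import *
from scipy.spatial.transform import Rotation as Ro
x,y,z,w=map(float,sys.argv[1:5]);s=ctrl.read_state()
R=Ro.from_euler("xyz",s["tool_rot"]);T=Ro.from_euler("xyz",[np.pi,0,w])
print(round(s["clock"],2),np.round(s["eef_pos"],1),np.round(s["tool_rot"],3),"shift",np.round(R.inv().apply(np.array([x,y,z])-s["eef_pos"])/10,2),"turn",np.round((R.inv()*T).as_rotvec(),3),"q",np.round(s["qpos"],2),"F",np.round(s["force"],1),"w",round(s["width"],1))
E
python3 m.py; python3 go.py 514 -274.5 190 1.89
```

```text
top st [5.67329e+02 2.52357e+02 1.26100e+00 1.30000e-02]
top lt [ 5.22227e+02 -2.74743e+02  3.58800e+00  2.10000e-02]
top rd [ 5.43776e+02 -8.27760e+01  1.18000e-01  2.50000e-02]
top pad [ 5.59546e+02  8.84200e+01 -1.30000e-02  1.50000e-02]
top rm [ 5.79407e+02  2.56498e+02 -1.02000e-01  5.90000e-02]
top sm [ 5.14018e+02 -2.73240e+02  3.11000e-01  3.60000e-02]
top bm [ 5.37891e+02 -8.67930e+01  3.73700e+00  2.60000e-02]
scene st [5.64626e+02 2.48422e+02 1.25600e+00 6.70000e-02]
scene lt [ 5.17683e+02 -2.79735e+02  4.70000e-01  1.96000e-01]
scene rd [ 5.39277e+02 -8.90510e+01  1.46000e-01  1.03000e-01]
scene pad [5.59314e+02 8.59450e+01 2.00000e-01 4.90000e-02]
scene rm [5.79014e+02 2.53264e+02 2.43000e-01 1.67000e-01]
scene sm [ 5.14964e+02 -2.76083e+02  5.56000e-01  1.15000e-01]
scene bm [ 5.37042e+02 -8.95220e+01  6.58000e-01  1.33000e-01]
0.3 [ 187.  -622.4  303.6] [-3.141  0.     0.292] shift [ 41.33 -23.9   11.37] turn [-1.000e-03 -1.000e-03 -1.598e+00] q [ 1.21  0.63  0.04  1.52 -0.03  1.   -0.02] F [ 1.1  0.1 -0. ] w 85.1
```

View pics/scene1.png

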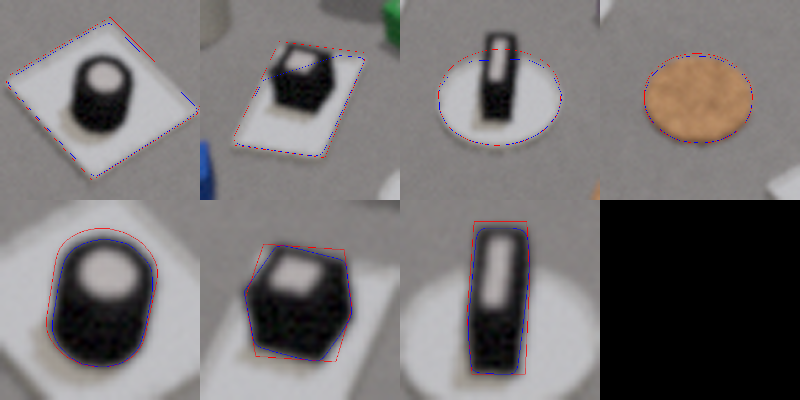

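>>> {"op": "send_rows", "data": {"rows": [[[1.5,-0.9,0,0,0,0],[5,-2.9,0.5,0,0,0],[9.5,-5.5,2,0,0,0],[14,-8.1,3.5,0,0,0],[18.5,-10.7,5,0,0,0],[23,-13.3,6.5,0,0,-0.01],[27.5,-15.9,8,0,0,-0.02],[32,-18.5,9.5,0,0,-0.023],[36.5,-21.1,10,0,0,-0.023],[39.5,-22.8,10,0,0,-0.023]]], "grip": 0}}

```text
clock: 1.3
eef_pos: [493.2, -295.0, 204.0]
tool_rot: [-3.14, 0.001, 0.316]
force: [0.5, -0.9, 0.0]
width: 85.6
gripper_force: 0.0
```

>>> {"op": "send_rows", "data": {"rows": [[[1.3,-0.8,0,0,0,0],[1.8,-1.07,0.5,0,0,0],[1.8,-1.07,0.5,0,0,0]]]}}

```text
clock: 1.6
eef_pos: [505.7, -282.0, 199.2]
tool_rot: [-3.141, 0.001, 0.316]
force: [-1.0, 0.3, -0.2]
width: 85.6
gripper_force: 0.0
```

```bash
python3 go.py 514 -274.6 86 0.315
```

```text
1.6 [ 505.7 -282.   199.2] [-3.141e+00  1.000e-03  3.160e-01] shift [ 1.03 -0.43 11.31] turn [-0.001  0.001  0.001] q [ 0.43  0.66  0.05  1.82 -0.05  0.66 -0.75] F [-1.   0.3 -0.2] w 85.6
```

>>> {"op": "send_rows", "data": {"rows": [[[1.03,-0.43,1.5,0,0,0],[1.03,-0.43,4,0,0,0],[1.03,-0.43,6.5,0,0,0],[1.03,-0.43,8.5,0,0,0],[1.03,-0.43,10,0,0,0],[1.03,-0.43,11,0,0,0],[1.03,-0.43,11.3,0,0,0],[1.03,-0.43,11.3,0,0,0],[1.03,-0.43,11.3,0,0,0]]]}}

```text
clock: 2.5
eef_pos: [515.0, -275.7, 87.4]
tool_rot: [3.141, -0.001, 0.315]
force: [0.6, -0.0, -0.2]
width: 85.4
gripper_force: 0.0
```

```bash
python3 go.py 514 -274.6 86 0.315
```

```text
2.5 [ 515.  -275.7   87.4] [ 3.141e+00 -1.000e-03  3.150e-01] shift [-0.07 -0.14  0.14] turn [ 0.001 -0.001 -0.   ] q [ 0.42  0.84  0.04  1.85 -0.06  0.45 -0.75] F [ 0.6 -0.  -0.2] w 85.4
```

Good (about 1.5 mm, fine). Close.

>>> {"op": "send_rows", "data": {"rows": [[[-0.07,-0.14,0.1,0,0,0],[-0.07,-0.14,0.1,0,0,0],[-0.07,-0.14,0.1,0,0,0],[-0.07,-0.14,0.1,0,0,0],[-0.07,-0.14,0.1,0,0,0],[-0.07,-0.14,0.1,0,0,0],[-0.07,-0.14,0.1,0,0,0],[-0.07,-0.14,0.1,0,0,0]]], "grip": 255}}

```text
clock: 3.3
eef_pos: [513.9, -274.3, 86.3]
tool_rot: [3.141, -0.001, 0.315]
force: [-1.1, 0.1, 5.6]
width: 45.3
gripper_force: 61.8
```

>>> {"op": "send_rows", "data": {"rows": [[[0,0,0,0,0,0],[0,0,0,0,0,0],[0,0,-0.3,0,0,0],[0,0,-1,0,0,0],[0,0,-2,0,0,0],[0,0,-4,0,0,0],[0,0,-6,0,0,0],[0,0,-8,0,0,0],[0,0,-9.5,0,0,0],[0,0,-10,0,0,0]]]}}

```text
clock: 4.3
eef_pos: [514.3, -274.7, 187.9]
tool_rot: [3.139, -0.002, 0.315]
force: [0.2, 0.1, -1.2]
width: 45.3
gripper_force: 61.4
```

```bash
python3 go.py 559.5 87.2 190 0.315; python3 - <<'E'
from h import *
d=ctrl.get_image("scene");i=d["pixels"][80:230,150:350]
cv2.imwrite("pics/s2.png",cv2.resize(i,None,fx=3.5,fy=3.5)[:,:,::-1])
E
```

```text
4.3 [ 514.3 -274.7  187.9] [ 3.139e+00 -2.000e-03  3.150e-01] shift [ 15.5  -33.01  -0.25] turn [ 0.002 -0.002 -0.   ] q [ 0.41  0.68  0.05  1.82 -0.06  0.64 -0.76] F [ 0.2  0.1 -1.2] w 45.3
```

View pics/s2.png

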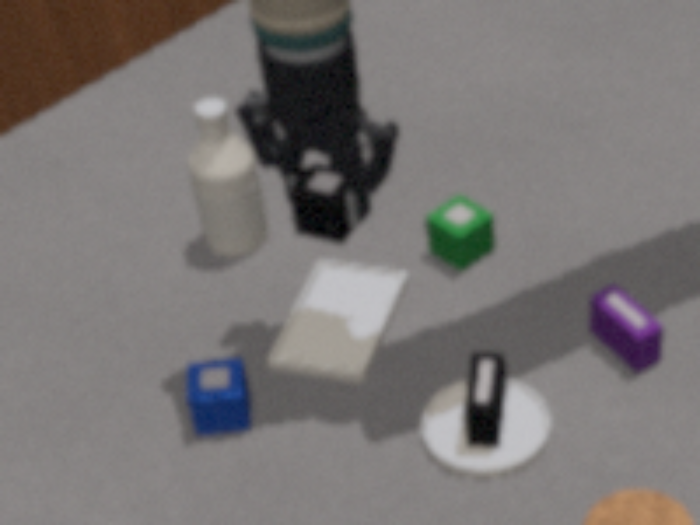

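Square mount held upright (crop at (325,205)). Carry to the pad.

>>> {"op": "send_rows", "data": {"rows": [[[0.4,-0.9,0,0,0,0],[1.2,-2.6,0,0,0,0],[2.7,-5.8,0,0,0,0],[4.6,-9.8,0,0,0,0],[6.6,-14,0,0,0,0],[8.6,-18.3,0,0,0,0],[10.6,-22.5,0,0,0,0],[12.6,-26.8,0,0,0,0],[14.2,-30.2,0,0,0,0],[15.1,-32.1,0,0,0,0]]]}}

```text
clock: 5.35
eef_pos: [556.6, 83.4, 184.4]
tool_rot: [-3.139, 0.001, 0.321]
force: [0.1, -0.7, -0.9]
width: 45.4
gripper_force: 61.5
```

>>> {"op": "send_rows", "data": {"rows": [[[0.4,-0.8,0,0,0,0],[0.4,-0.9,1,0,0,0],[0.4,-0.9,2.5,0,0,0],[0.4,-0.9,4,0,0,0],[0.4,-0.9,5.5,0,0,0],[0.4,-0.9,6.5,0,0,0],[0.4,-0.9,7.2,0,0,0],[0.4,-0.9,7.5,0,0,0],[0.4,-0.9,7.5,0,0,0],[0.4,-0.9,7.5,0,0,0]]]}}

```text
clock: 6.35
eef_pos: [559.0, 87.5, 111.1]
tool_rot: [3.141, -0.001, 0.315]
force: [-0.9, 0.7, -0.9]
width: 45.9
gripper_force: 61.5
```

```bash
python3 go.py 559.5 87.2 86.5 0.315
```

```text
6.35 [559.   87.5 111.1] [ 3.141e+00 -1.000e-03  3.150e-01] shift [0.04 0.04 2.46] turn [ 0.    -0.001 -0.   ] q [-0.26  0.79  0.09  1.9  -0.15  0.46 -1.32] F [-0.9  0.7 -0.9] w 45.9
```

>>> {"op": "send_rows", "data": {"rows": [[[0,0,0.5,0,0,0],[0,0,1,0,0,0],[0,0,1.5,0,0,0],[0,0,1.9,0,0,0],[0,0,2.2,0,0,0],[0,0,2.35,0,0,0],[0,0,2.4,0,0,0],[0,0,2.45,0,0,0],[0,0,2.45,0,0,0],[0,0,2.45,0,0,0]]]}}

```text
clock: 7.35
eef_pos: [558.8, 87.6, 86.3]
tool_rot: [3.142, -0.0, 0.315]
force: [-0.4, 0.7, -0.7]
width: 45.1
gripper_force: 61.6
```

```bash
for i in 1 2; do python3 go.py 559.5 87.2 86.2 0.315; done
```

```text
7.35 [558.8  87.6  86.3] [ 3.142 -0.     0.315] shift [0.05 0.06 0.01] turn [ 0. -0. -0.] q [-0.26  0.83  0.08  1.9  -0.15  0.41 -1.32] F [-0.4  0.7 -0.7] w 45.1
7.35 [558.8  87.6  86.3] [ 3.142 -0.     0.315] shift [0.05 0.06 0.01] turn [ 0. -0. -0.] q [-0.26  0.83  0.08  1.9  -0.15  0.41 -1.32] F [-0.4  0.7 -0.7] w 45.1
```

Not yet in contact; ease down in 0.5 mm steps.

>>> {"op": "send_rows", "data": {"rows": [[[0,0,0.05,0,0,0],[0,0,0.05,0,0,0],[0,0,0.1,0,0,0],[0,0,0.1,0,0,0]]]}}

```text
clock: 7.75
eef_pos: [558.8, 87.6, 86.2]
tool_rot: [-3.142, -0.001, 0.315]
force: [-2.1, -0.4, 8.8]
width: 45.6
gripper_force: 62.8
```

>>> {"op": "send_rows", "data": {"rows": [[[0,0,-0.05,0,0,0],[0,0,-0.05,0,0,0],[0,0,-0.05,0,0,0],[0,0,-0.05,0,0,0],[0,0,-0.05,0,0,0],[0,0,-0.05,0,0,0]]], "grip": 0}}

```text
clock: 8.35
eef_pos: [558.7, 87.6, 85.5]
tool_rot: [-3.142, 0.0, 0.315]
force: [0.1, -0.8, -0.6]
width: 85.5
gripper_force: 0.0
```

>>> {"op": "send_rows", "data": {"rows": [[[0,0,-0.3,0,0,0],[0,0,-1,0,0,0],[0,0,-2.5,0,0,0],[0,0,-5,0,0,0],[0,0,-8,0,0,0],[0,0,-10,0,0,0],[0,0,-11,0,0,0]]]}}

```text
clock: 9.05
eef_pos: [559.8, 87.7, 198.8]
tool_rot: [3.141, -0.004, 0.315]
force: [0.3, -0.0, -0.9]
width: 85.3
gripper_force: 0.0
```

```bash
python3 go.py 537.6 -88 197 0.6; python3 - <<'E'
from h import *
d=ctrl.get_image("scene");i=d["pixels"][130:300,230:430]
cv2.imwrite("pics/s3.png",cv2.resize(i,None,fx=3.5,fy=3.5)[:,:,::-1])
E
```

```text
9.05 [559.8  87.7 198.8] [ 3.141 -0.004  0.315] shift [-7.55 16.02  0.16] turn [ 0.001 -0.004 -0.285] q [-0.29  0.65  0.13  1.86 -0.13  0.64 -1.34] F [ 0.3 -0.  -0.9] w 85.3
```

View pics/s3.png

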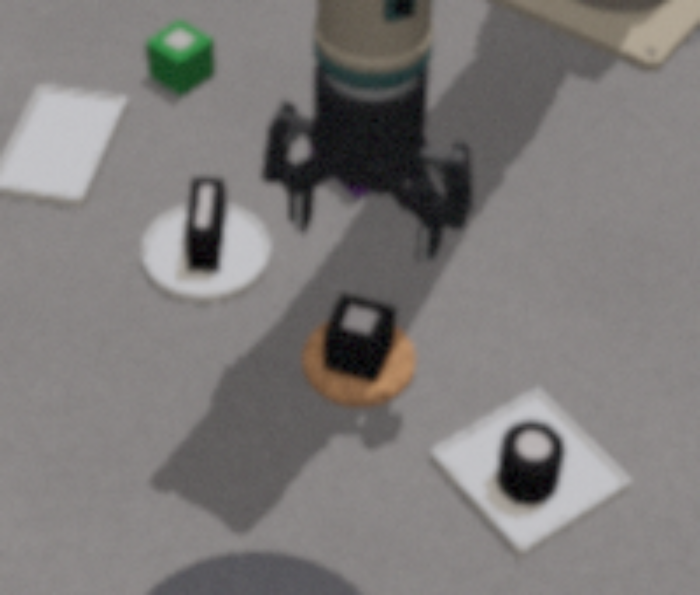

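The square mount stands upright on the pad at crop (360,340). Next is the bar.

>>> {"op": "send_rows", "data": {"rows": [[[-0.8,1.8,0,0,0,-0.03],[-2.2,4.8,0,0,0,-0.08],[-3.9,8.3,0,0,0,-0.15],[-5.6,11.9,0,0,0,-0.22],[-6.9,14.6,0,0,0,-0.27],[-7.5,16,0,0,0,-0.295],[-7.55,16.02,0,0,0,-0.295],[-7.55,16.02,1,0,0,-0.295],[-7.55,16.02,3,0,0,-0.295]]]}}

```text
clock: 10.0
eef_pos: [537.6, -86.3, 165.8]
tool_rot: [3.141, -0.003, 0.611]
force: [1.8, -0.5, -0.5]
width: 85.2
gripper_force: 0.0
```

```bash
python3 go.py 537.6 -88 86 0.61
```

```text
10.0 [537.6 -86.3 165.8] [ 3.141e+00 -3.000e-03  6.110e-01] shift [-0.12  0.14  7.98] turn [ 0.001 -0.003  0.001] q [ 0.1   0.68  0.01  1.94 -0.01  0.53 -0.84] F [ 1.8 -0.5 -0.5] w 85.2
```

>>> {"op": "send_rows", "data": {"rows": [[[-0.05,0.08,1.5,0,0,0],[-0.05,0.08,3.5,0,0,0],[-0.05,0.08,5.5,0,0,0],[-0.05,0.08,7,0,0,0],[-0.05,0.08,7.8,0,0,0],[-0.05,0.08,7.95,0,0,0],[-0.05,0.08,7.95,0,0,0],[-0.05,0.08,7.95,0,0,0]]]}}

```text
clock: 10.8
eef_pos: [537.1, -88.8, 86.7]
tool_rot: [3.141, -0.001, 0.61]
force: [0.1, 0.5, -0.3]
width: 85.3
gripper_force: 0.0
```

```bash
python3 go.py 537.6 -88 86 0.61
```

```text
10.8 [537.1 -88.8  86.7] [ 3.141e+00 -1.000e-03  6.100e-01] shift [ 0.09 -0.03  0.07] turn [ 0.001 -0.001  0.   ] q [ 0.11  0.81  0.    1.96 -0.01  0.37 -0.84] F [ 0.1  0.5 -0.3] w 85.3
```

>>> {"op": "send_rows", "data": {"rows": [[[0.08,0,0,0,0,0],[0.08,0,0,0,0,0],[0.08,0,0,0,0,0],[0.08,0,0,0,0,0],[0.08,0,0,0,0,0],[0.08,0,0,0,0,0],[0.08,0,0,0,0,0],[0.08,0,0,0,0,0],[0.08,0,0,0,0,0],[0.08,0,0,0,0,0]]], "grip": 255}}

```text
clock: 11.8
eef_pos: [537.5, -88.7, 86.5]
tool_rot: [3.141, -0.001, 0.61]
force: [0.8, -0.5, 5.8]
width: 27.2
gripper_force: 59.5
```

>>> {"op": "send_rows", "data": {"rows": [[[0,0,0,0,0,0],[0,0,-0.3,0,0,0],[0,0,-1,0,0,0],[0,0,-2,0,0,0],[0,0,-4,0,0,0],[0,0,-6,0,0,0],[0,0,-8,0,0,0],[0,0,-9.5,0,0,0],[0,0,-10,0,0,0],[0,0,-10,0,0,0]]]}}

```text
clock: 12.8
eef_pos: [537.5, -88.7, 187.1]
tool_rot: [3.14, -0.001, 0.61]
force: [0.4, -0.4, -0.9]
width: 27.2
gripper_force: 59.0
```

```bash
python3 go.py 522.1 -275.8 187 0.447
```

```text
12.8 [537.5 -88.7 187.1] [ 3.14e+00 -1.00e-03  6.10e-01] shift [-1.198e+01  1.445e+01  1.000e-02] turn [ 0.001 -0.001  0.163] q [ 0.11  0.64  0.01  1.92 -0.01  0.58 -0.84] F [ 0.4 -0.4 -0.9] w 27.2
```

>>> {"op": "send_rows", "data": {"rows": [[[-0.7,0.9,0,0,0,0.01],[-2,2.4,0,0,0,0.03],[-4.2,5,0,0,0,0.06],[-6.6,8,0,0,0,0.09],[-9,10.9,0,0,0,0.12],[-10.8,13,0,0,0,0.15],[-11.7,14.1,0,0,0,0.163],[-11.98,14.45,0,0,0,0.163],[-11.98,14.45,1.5,0,0,0.163],[-11.98,14.45,3.5,0,0,0.163]]]}}

```text
clock: 13.8
eef_pos: [522.8, -274.2, 151.2]
tool_rot: [3.142, -0.002, 0.449]
force: [-0.5, 0.4, -0.9]
width: 27.0
gripper_force: 59.1
```

>>> {"op": "send_rows", "data": {"rows": [[[0,0,2,0,0,0],[0,0,3.3,0,0,0],[0,0,4,0,0,0],[0,0,4.2,0,0,0],[0,0,4.2,0,0,0],[0,0,4.2,0,0,0]]]}}

```text
clock: 14.4
eef_pos: [522.3, -275.8, 109.9]
tool_rot: [3.14, -0.001, 0.447]
force: [0.9, -0.7, -1.4]
width: 27.3
gripper_force: 59.1
```

```bash
python3 go.py 522.1 -275.8 86.5 0.447
```

```text
14.4 [ 522.3 -275.8  109.9] [ 3.14e+00 -1.00e-03  4.47e-01] shift [-0.02 -0.01  2.34] turn [ 0.001 -0.001 -0.   ] q [ 0.43  0.81  0.02  1.83 -0.03  0.5  -0.66] F [ 0.9 -0.7 -1.4] w 27.3
```

>>> {"op": "send_rows", "data": {"rows": [[[0,0,0.5,0,0,0],[0,0,1,0,0,0],[0,0,1.5,0,0,0],[0,0,1.9,0,0,0],[0,0,2.15,0,0,0],[0,0,2.25,0,0,0],[0,0,2.3,0,0,0],[0,0,2.35,0,0,0],[0,0,2.35,0,0,0]]]}}

```text
clock: 15.3
eef_pos: [521.5, -275.6, 86.5]
tool_rot: [-3.141, 0.0, 0.447]
force: [-3.4, 0.9, 7.0]
width: 27.2
gripper_force: 60.2
```

>>> {"op": "send_rows", "data": {"rows": [[[0,0,0.03,0,0,0],[0,0,0.05,0,0,0],[0,0,0.05,0,0,0]]]}}

```text
clock: 15.6
eef_pos: [521.5, -275.6, 86.5]
tool_rot: [-3.141, 0.0, 0.447]
force: [-2.8, 2.3, 11.5]
width: 27.8
gripper_force: 60.4
```

Contact made. Release and retreat.

>>> {"op": "send_rows", "data": {"rows": [[[0,0,-0.05,0,0,0],[0,0,-0.05,0,0,0],[0,0,-0.05,0,0,0],[0,0,-0.05,0,0,0],[0,0,-0.05,0,0,0],[0,0,-0.05,0,0,0]]], "grip": 0}}

```text
clock: 16.2
eef_pos: [521.8, -275.7, 85.5]
tool_rot: [-3.142, 0.0, 0.447]
force: [0.1, -0.1, -0.1]
width: 85.2
gripper_force: 0.0
```

>>> {"op": "send_rows", "data": {"rows": [[[0,0,-0.3,0,0,0],[0,0,-1,0,0,0],[0,0,-2.5,0,0,0],[0,0,-5,0,0,0],[0,0,-8,0,0,0],[0,0,-10,0,0,0],[0,0,-11,0,0,0]]]}}

```text
clock: 16.9
eef_pos: [522.8, -276.2, 199.0]
tool_rot: [3.138, -0.003, 0.447]
force: [0.1, -0.2, 0.3]
width: 85.3
gripper_force: 0.0
```

```bash
python3 go.py 579 254.8 197 1.257
```

```text
16.9 [ 522.8 -276.2  199. ] [ 3.138e+00 -3.000e-03  4.470e-01] shift [ 28.01 -45.46   0.11] turn [ 0.005 -0.001 -0.81 ] q [ 0.42  0.67  0.02  1.79 -0.02  0.68 -0.66] F [ 0.1 -0.2  0.3] w 85.3
```

>>> {"op": "send_rows", "data": {"rows": [[[0.8,-1.3,0,0,0,-0.02],[2.6,-4.2,0,0,0,-0.08],[5.1,-8.3,0,0,0,-0.15],[7.6,-12.4,0,0,0,-0.22],[10.1,-16.4,0,0,0,-0.3],[12.6,-20.4,0,0,0,-0.38],[15.1,-24.5,0,0,0,-0.46],[17.6,-28.6,0,0,0,-0.54],[20.1,-32.6,0,0,0,-0.62],[22.6,-36.7,0,0,0,-0.7]]]}}

```text
clock: 17.9
eef_pos: [565.5, 155.9, 194.6]
tool_rot: [-3.139, 0.001, 1.152]
force: [0.5, -0.1, 1.0]
width: 85.6
gripper_force: 0.0
```

```bash
python3 go.py 579 254.8 150 1.257
```

```text
17.9 [565.5 155.9 194.6] [-3.139e+00  1.000e-03  1.152e+00] shift [ 9.59 -2.78  4.45] turn [-0.002  0.001 -0.105] q [-0.25  0.68 -0.11  1.8   0.11  0.68 -0.83] F [ 0.5 -0.1  1. ] w 85.6
```

>>> {"op": "send_rows", "data": {"rows": [[[3,-0.9,0,0,0,-0.05],[6,-1.7,0.5,0,0,-0.08],[7.8,-2.2,1.5,0,0,-0.1],[8.6,-2.5,2.5,0,0,-0.105],[8.8,-2.6,3.5,0,0,-0.105],[8.8,-2.6,4,0,0,-0.105],[8.8,-2.6,4,0,0,-0.105]]]}}

```text
clock: 18.6
eef_pos: [579.1, 241.5, 154.3]
tool_rot: [-3.14, 0.003, 1.249]
force: [0.3, -0.2, -0.1]
width: 85.6
gripper_force: 0.0
```

```bash
python3 go.py 579 254.8 86.5 1.257
```

```text
18.6 [579.1 241.5 154.3] [-3.140e+00  3.000e-03  1.249e+00] shift [ 1.28 -0.42  6.78] turn [-0.001  0.003 -0.008] q [-0.37  0.78 -0.11  1.7   0.13  0.67 -0.88] F [ 0.3 -0.2 -0.1] w 85.6
```

>>> {"op": "send_rows", "data": {"rows": [[[0.6,-0.2,0.3,0,0,-0.008],[1.2,-0.42,1,0,0,-0.008],[1.2,-0.42,2.5,0,0,-0.008],[1.2,-0.42,4.5,0,0,-0.008],[1.2,-0.42,6,0,0,-0.008],[1.2,-0.42,6.7,0,0,-0.008],[1.2,-0.42,6.75,0,0,-0.008],[1.2,-0.42,6.75,0,0,-0.008],[1.2,-0.42,6.75,0,0,-0.008]]]}}

```text
clock: 19.5
eef_pos: [579.8, 256.8, 88.9]
tool_rot: [3.14, -0.001, 1.26]
force: [-0.0, -0.4, -0.7]
width: 85.4
gripper_force: 0.0
```

```bash
python3 go.py 579 254.8 86.5 1.257
```

```text
19.5 [579.8 256.8  88.9] [ 3.14e+00 -1.00e-03  1.26e+00] shift [-0.22 -0.02  0.24] turn [ 0.001 -0.001  0.003] q [-0.4   0.88 -0.1   1.7   0.15  0.56 -0.9 ] F [-0.  -0.4 -0.7] w 85.4
```

>>> {"op": "send_rows", "data": {"rows": [[[-0.2,0,0.22,0,0,0],[-0.2,0,0.22,0,0,0],[-0.2,0,0.22,0,0,0]]]}}

```text
clock: 19.8
eef_pos: [578.8, 254.5, 86.2]
tool_rot: [3.141, -0.0, 1.259]
force: [0.8, -0.1, -0.9]
width: 85.4
gripper_force: 0.0
```

>>> {"op": "send_rows", "data": {"rows": [[[0,0,0,0,0,0],[0,0,0,0,0,0],[0,0,0,0,0,0],[0,0,0,0,0,0],[0,0,0,0,0,0],[0,0,0,0,0,0],[0,0,0,0,0,0],[0,0,0,0,0,0],[0,0,0,0,0,0]]], "grip": 255}}

```text
clock: 20.7
eef_pos: [579.0, 254.8, 86.3]
tool_rot: [3.141, -0.001, 1.26]
force: [0.9, -0.1, 5.7]
width: 45.0
gripper_force: 61.1
```

>>> {"op": "send_rows", "data": {"rows": [[[0,0,0,0,0,0],[0,0,-0.3,0,0,0],[0,0,-1,0,0,0],[0,0,-2,0,0,0],[0,0,-4,0,0,0],[0,0,-6,0,0,0],[0,0,-8,0,0,0],[0,0,-9.5,0,0,0],[0,0,-10,0,0,0],[0,0,-10,0,0,0]]]}}

```text
clock: 21.7
eef_pos: [579.0, 254.8, 186.8]
tool_rot: [3.14, -0.001, 1.26]
force: [-0.3, 0.3, -0.7]
width: 44.7
gripper_force: 61.3
```

```bash
python3 go.py 543.7 -84 187 1.257
```

```text
21.7 [579.  254.8 186.8] [ 3.14e+00 -1.00e-03  1.26e+00] shift [-33.33   7.01  -0.05] turn [ 0.001 -0.001  0.003] q [-0.38  0.74 -0.12  1.67  0.13  0.74 -0.88] F [-0.3  0.3 -0.7] w 44.7
```

>>> {"op": "send_rows", "data": {"rows": [[[-0.9,0.2,0,0,0,0],[-2.9,0.6,0,0,0,0],[-6.3,1.3,0,0,0,0],[-10.5,2.2,0,0,0,0],[-14.8,3.1,0,0,0,0],[-19.1,4,0,0,0,0],[-23.4,4.9,0,0,0,0],[-27.6,5.8,0,0,0,0],[-31,6.5,0,0,0,0],[-32.8,6.9,0,0,0,0]]]}}

```text
clock: 22.7
eef_pos: [541.9, -83.8, 184.8]
tool_rot: [-3.139, 0.003, 1.254]
force: [-0.1, -0.4, -0.8]
width: 44.9
gripper_force: 61.3
```

>>> {"op": "send_rows", "data": {"rows": [[[-0.5,0.1,0,0,0,0],[-0.5,0.1,1.5,0,0,0],[-0.5,0.1,3.5,0,0,0],[-0.5,0.1,5.5,0,0,0],[-0.5,0.1,7,0,0,0],[-0.5,0.1,7.5,0,0,0],[-0.5,0.1,7.5,0,0,0],[-0.5,0.1,7.5,0,0,0],[-0.5,0.1,7.5,0,0,0]]]}}

```text
clock: 23.6
eef_pos: [544.0, -83.6, 111.7]
tool_rot: [3.14, -0.0, 1.26]
force: [-0.2, 0.2, -0.6]
width: 44.7
gripper_force: 61.3
```

```bash
python3 go.py 543.7 -84 86.3 1.257
```

```text
23.6 [544.  -83.6 111.7] [ 3.14 -0.    1.26] shift [-0.05 -0.02  2.54] turn [ 0.001 -0.     0.003] q [ 0.19  0.77 -0.13  1.94  0.22  0.44 -0.42] F [-0.2  0.2 -0.6] w 44.7
```

>>> {"op": "send_rows", "data": {"rows": [[[0,0,0.5,0,0,0],[0,0,1,0,0,0],[0,0,1.5,0,0,0],[0,0,2,0,0,0],[0,0,2.3,0,0,0],[0,0,2.4,0,0,0],[0,0,2.45,0,0,0],[0,0,2.5,0,0,0],[0,0,2.5,0,0,0]]]}}

```text
clock: 24.5
eef_pos: [543.3, -83.7, 86.3]
tool_rot: [-3.141, 0.0, 1.26]
force: [-1.3, 0.0, 3.0]
width: 44.7
gripper_force: 61.4
```

>>> {"op": "send_rows", "data": {"rows": [[[0,0,0.04,0,0,0],[0,0,0.06,0,0,0],[0,0,0.06,0,0,0]]]}}

```text
clock: 24.8
eef_pos: [543.3, -83.8, 86.3]
tool_rot: [3.142, 0.0, 1.26]
force: [-3.1, 0.8, 8.8]
width: 44.7
gripper_force: 61.7
```

>>> {"op": "send_rows", "data": {"rows": [[[0,0,-0.05,0,0,0],[0,0,-0.05,0,0,0],[0,0,-0.05,0,0,0],[0,0,-0.05,0,0,0],[0,0,-0.05,0,0,0],[0,0,-0.05,0,0,0]]], "grip": 0}}

```text
clock: 25.4
eef_pos: [543.4, -83.8, 85.8]
tool_rot: [-3.142, 0.0, 1.26]
force: [0.5, -0.7, 0.4]
width: 85.4
gripper_force: 0.0
```

>>> {"op": "send_rows", "data": {"rows": [[[0,0,-0.3,0,0,0],[0,0,-1,0,0,0],[0,0,-2.5,0,0,0],[0,0,-5,0,0,0],[0,0,-8,0,0,0],[0,0,-10,0,0,0],[0,0,-11,0,0,0]]]}}

```text
clock: 26.1
eef_pos: [544.3, -83.9, 198.3]
tool_rot: [3.138, -0.001, 1.26]
force: [0.6, -0.2, -0.6]
width: 85.2
gripper_force: 0.0
```

```bash
python3 go.py 558.8 87.6 197 0.315
```

```text
26.1 [544.3 -83.9 198.3] [ 3.138e+00 -1.000e-03  1.260e+00] shift [16.77 -3.87  0.13] turn [ 0.003 -0.002  0.945] q [ 0.22  0.63 -0.18  1.9   0.18  0.62 -0.39] F [ 0.6 -0.2 -0.6] w 85.2
```

>>> {"op": "send_rows", "data": {"rows": [[[1.2,-0.3,0,0,0,-0.04],[4,-0.9,0,0,0,-0.14],[7.8,-1.8,0,0,0,-0.27],[11.6,-2.7,0,0,0,-0.41],[14.8,-3.4,0,0,0,-0.54],[16.4,-3.8,0,0,0,-0.626],[16.77,-3.87,0,0,0,-0.626],[16.77,-3.87,1,0,0,-0.626],[16.77,-3.87,3,0,0,-0.626],[16.77,-3.87,4,0,0,-0.626]]]}}

```text
clock: 27.1
eef_pos: [556.7, 85.6, 153.6]
tool_rot: [-3.138, 0.001, 1.883]
force: [-1.0, -0.1, -0.3]
width: 85.4
gripper_force: 0.0
```

```bash
python3 go.py 558.8 87.6 86.3 1.886
```

```text
27.1 [556.7  85.6 153.6] [-3.138e+00  1.000e-03  1.883e+00] shift [0.14 0.28 6.73] turn [-0.004  0.001 -0.003] q [-0.01  0.73 -0.3   1.88  0.36  0.59 -0.23] F [-1.  -0.1 -0.3] w 85.4
```

>>> {"op": "send_rows", "data": {"rows": [[[0,0.15,1,0,0,-0.002],[0.05,0.15,2.5,0,0,-0.002],[0.05,0.15,4.5,0,0,-0.002],[0.05,0.15,5.8,0,0,-0.002],[0.05,0.15,6.4,0,0,-0.002],[0.05,0.15,6.5,0,0,-0.002],[0.05,0.15,6.5,0,0,-0.002],[0.05,0.15,6.5,0,0,-0.002]]]}}

```text
clock: 27.9
eef_pos: [559.7, 88.7, 91.6]
tool_rot: [3.14, 0.0, 1.888]
force: [-0.6, -0.1, -0.1]
width: 85.8
gripper_force: 0.0
```

```bash
python3 go.py 558.8 87.6 86.3 1.886
```

```text
27.9 [559.7  88.7  91.6] [3.14  0.    1.888] shift [-0.08 -0.12  0.53] turn [0.001 0.    0.002] q [-0.05  0.83 -0.24  1.89  0.41  0.46 -0.27] F [-0.6 -0.1 -0.1] w 85.8
```

>>> {"op": "send_rows", "data": {"rows": [[[-0.08,-0.12,0.3,0,0,0.002],[-0.08,-0.12,0.53,0,0,0.002],[-0.08,-0.12,0.53,0,0,0.002],[-0.08,-0.12,0.53,0,0,0.002]]]}}

```text
clock: 28.3
eef_pos: [558.3, 87.5, 85.5]
tool_rot: [-3.142, -0.0, 1.886]
force: [0.3, 0.5, 0.4]
width: 85.1
gripper_force: 0.0
```

>>> {"op": "send_rows", "data": {"rows": [[[0,0,0,0,0,0],[0,0,0,0,0,0],[0,0,0,0,0,0],[0,0,0,0,0,0],[0,0,0,0,0,0],[0,0,0,0,0,0],[0,0,0,0,0,0],[0,0,0,0,0,0],[0,0,0,0,0,0]]], "grip": 255}}

```text
clock: 29.2
eef_pos: [558.5, 87.6, 85.8]
tool_rot: [3.141, 0.0, 1.886]
force: [0.2, 0.9, 5.6]
width: 45.3
gripper_force: 61.7
```

>>> {"op": "send_rows", "data": {"rows": [[[0,0,0,0,0,0],[0,0,-0.3,0,0,0],[0,0,-1,0,0,0],[0,0,-2,0,0,0],[0,0,-4,0,0,0],[0,0,-6,0,0,0],[0,0,-8,0,0,0],[0,0,-9.5,0,0,0],[0,0,-10,0,0,0],[0,0,-10,0,0,0]]]}}

```text
clock: 30.2
eef_pos: [558.6, 87.5, 186.5]
tool_rot: [3.14, 0.0, 1.886]
force: [0.5, 0.5, -1.4]
width: 45.6
gripper_force: 61.4
```

```bash
python3 go.py 567 251.2 187 1.257
```

```text
30.2 [558.6  87.5 186.5] [3.14  0.    1.886] shift [15.31  5.87 -0.05] turn [ 0.002 -0.     0.629] q [ 0.01  0.68 -0.33  1.86  0.34  0.65 -0.21] F [ 0.5  0.5 -1.4] w 45.6
```

>>> {"op": "send_rows", "data": {"rows": [[[0.8,0.3,0,0,0,0.03],[2.4,0.9,0,0,0,0.1],[5,1.9,0,0,0,0.2],[8,3.1,0,0,0,0.32],[11,4.2,0,0,0,0.44],[13.4,5.1,0,0,0,0.55],[14.8,5.7,0,0,0,0.629],[15.31,5.87,0,0,0,0.629],[15.31,5.87,1,0,0,0.629],[15.31,5.87,2.5,0,0,0.629]]]}}

```text
clock: 31.2
eef_pos: [567.0, 249.8, 159.8]
tool_rot: [3.141, 0.001, 1.257]
force: [0.7, 0.2, -0.8]
width: 45.5
gripper_force: 61.3
```

>>> {"op": "send_rows", "data": {"rows": [[[0,0,1.5,0,0,0],[0,0,3,0,0,0],[0,0,4.3,0,0,0],[0,0,5,0,0,0],[0,0,5,0,0,0],[0,0,5,0,0,0],[0,0,5,0,0,0]]]}}

```text
clock: 31.9
eef_pos: [567.1, 251.5, 111.2]
tool_rot: [3.141, -0.001, 1.257]
force: [0.1, 0.1, -0.5]
width: 45.4
gripper_force: 61.3
```

```bash
python3 go.py 567 251.2 85.8 1.257
```

```text
31.9 [567.1 251.5 111.2] [ 3.141e+00 -1.000e-03  1.257e+00] shift [-0.04 -0.    2.54] turn [ 0.001 -0.001 -0.   ] q [-0.39  0.84 -0.11  1.74  0.15  0.57 -0.91] F [ 0.1  0.1 -0.5] w 45.4
```

>>> {"op": "send_rows", "data": {"rows": [[[0,0,0.5,0,0,0],[0,0,1,0,0,0],[0,0,1.5,0,0,0],[0,0,2,0,0,0],[0,0,2.3,0,0,0],[0,0,2.4,0,0,0],[0,0,2.45,0,0,0],[0,0,2.5,0,0,0],[0,0,2.5,0,0,0]]]}}

```text
clock: 32.8
eef_pos: [566.7, 251.3, 85.9]
tool_rot: [3.141, -0.0, 1.257]
force: [-1.5, -0.6, 0.6]
width: 45.3
gripper_force: 61.6
```

>>> {"op": "send_rows", "data": {"rows": [[[0,0,0.04,0,0,0],[0,0,0.06,0,0,0],[0,0,0.06,0,0,0]]]}}

```text
clock: 33.1
eef_pos: [566.7, 251.3, 85.8]
tool_rot: [3.141, -0.0, 1.257]
force: [-1.5, -1.0, 6.7]
width: 45.5
gripper_force: 62.1
```

Contact; release, retreat up and back toward the base for a clear view.

>>> {"op": "send_rows", "data": {"rows": [[[0,0,-0.05,0,0,0],[0,0,-0.05,0,0,0],[0,0,-0.05,0,0,0],[0,0,-0.05,0,0,0],[0,0,-0.05,0,0,0],[0,0,-0.05,0,0,0]]], "grip": 0}}

```text
clock: 33.7
eef_pos: [566.7, 251.3, 85.4]
tool_rot: [-3.142, 0.0, 1.257]
force: [-0.1, -0.4, -0.1]
width: 85.4
gripper_force: 0.0
```

>>> {"op": "send_rows", "data": {"rows": [[[0,0,-0.3,0,0,0],[0,0,-1,0,0,0],[0,0,-2.5,0,0,0],[0,0,-5,0,0,0],[0,0,-8,0,0,0],[0,0,-11,0,0,0],[0,0,-14,0,0,0],[0,0,-16,0,0,0]]]}}

```text
clock: 34.5
eef_pos: [567.4, 251.7, 249.4]
tool_rot: [3.138, -0.003, 1.257]
force: [-0.4, -1.0, 0.3]
width: 85.6
gripper_force: 0.0
```

```bash
python3 go.py 350 400 260 1.9
```

```text
34.5 [567.4 251.7 249.4] [ 3.138e+00 -3.000e-03  1.257e+00] shift [  7.4  -25.25  -1.12] turn [ 0.004 -0.002 -0.643] q [-0.37  0.65 -0.15  1.66  0.12  0.84 -0.88] F [-0.4 -1.   0.3] w 85.6
```

>>> {"op": "send_rows", "data": {"rows": [[[1,-3,0,0,0,-0.05],[2,-7,0,0,0,-0.15],[3.2,-11,0,0,0,-0.25],[4.4,-15,0,0,0,-0.35],[5.5,-19,0,0,0,-0.45],[6.5,-22,0,0,0,-0.55],[7.2,-24,0,0,0,-0.6],[7.4,-25,0,0,0,-0.64],[7.4,-25,0,0,0,-0.64]]]}}

```text
clock: 35.4
eef_pos: [350.9, 399.6, 246.4]
tool_rot: [3.141, -0.001, 1.899]
force: [-0.0, -0.5, -0.1]
width: 85.5
gripper_force: 0.0
```

```bash
sed -i 's/rm=(244,166),sm=(414,191),bm=(354,182)/rm=(353,180),sm=(245,169),bm=(413,188)/; s/rm=(381,262),sm=(248,163),bm=(289,194)/rm=(289,194),sm=(381,262),bm=(248,163)/; s/}1.png/}9.png/; s/R=30 if/R=30 if n=="top" and k!="pad" else 33 if/' m.py; python3 m.py
```

```text
top st [ 5.6792e+02  2.5197e+02 -3.1500e-01  2.3000e-02]
top lt [ 5.21887e+02 -2.74136e+02  4.47000e-01  1.60000e-02]
top rd [ 5.43816e+02 -8.28850e+01 -3.90000e-02  1.90000e-02]
top pad [ 5.59517e+02  8.82810e+01 -1.40000e-02  1.60000e-02]
top rm [ 5.42115e+02 -8.15340e+01  7.40000e-02  6.50000e-02]
top sm [5.09497e+02 3.07372e+02 4.54000e-01 7.86000e-01]
top bm [ 5.22763e+02 -2.74565e+02  4.49000e-01  3.30000e-02]
scene st [ 5.6383e+02  2.4851e+02 -3.0100e-01  2.3800e-01]
scene lt [ 5.17930e+02 -2.79594e+02  4.65000e-01  7.60000e-02]
scene rd [ 5.40612e+02 -8.80580e+01  1.63000e-01  1.03000e-01]
scene pad [5.59086e+02 8.63860e+01 2.80000e-01 4.20000e-02]
scene rm [ 5.41504e+02 -8.34120e+01  1.30000e-01  1.56000e-01]
scene sm [ 5.65574e+02  2.49942e+02 -9.60000e-02  1.27000e-01]
scene bm [ 5.22365e+02 -2.78033e+02  3.69200e+00  1.37000e-01]
```

View pics/top9.png

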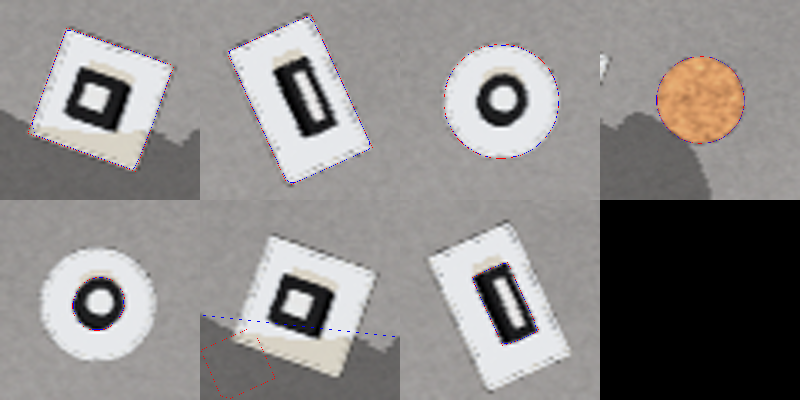

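View pics/scene9.png

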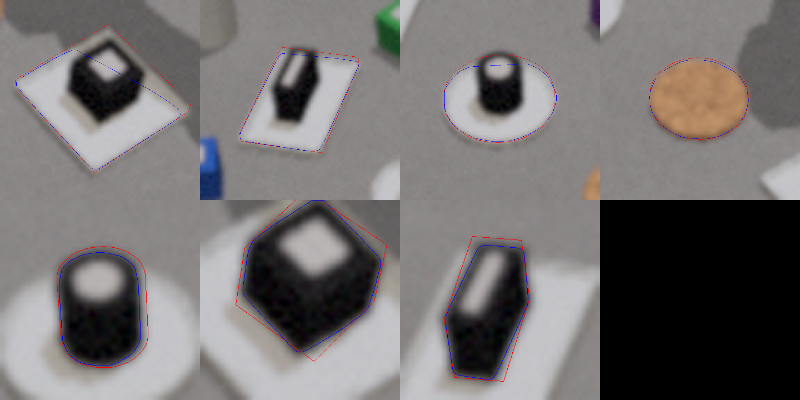

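All three mounts stand upright and sit within about 2 mm of their dish centres, with matching yaw. The square mount's top-view fit was only spoiled by the arm's shadow. The arm is clear of everything, so I'm handing in.

```bash
python3 -c "
from cell import ctrl
print(ctrl.finish_job())"
```

```text
the job is handed in; nothing more can be done
None
```

The job is handed in at about 35 s of arm time: all three mounts stand upright within about 2 mm of the centres of their own dishes (the square one judged from the scene camera and by eye), and the square mount went via the cork pad.

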